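# Set a board against the fence and length stop

## Robot

A 7-joint arm with a two-finger parallel gripper is mounted at the origin on the work surface. World frame = base frame: x ahead of the robot, y to its left, z up, the work surface at z = 0. Lengths are in m, angles in degrees, forces in N, time in s.
With the tool pointing down it reaches from about 0.35 to 0.9 m from the base axis. Payload 7.2 kg.
Tool frame: the origin (TCP) lies at the very end of the fingers, on their centre line; the grasp point (between the pads) lies 19 mm behind it; z points along the fingers, y is the line along which they close (so a half turn about z gives the same grasp; the last joint's range is limited). The gripper opens to 85 mm and grips with 20 to 120 N. Pads are 22 mm wide; open, the fingers measure 114 mm over their backs; the gripper's body (76 mm by 85 mm) begins 54 mm behind the grasp point. The pads swing forward as they close: fully open they stand 13 mm farther back than shut.
Start: joints at [-69.339, 23.554, -0.728, 91.456, 0.321, 64.991, -4.71], TCP at [0.26, 0.568, 0.2] pointing down, gripper open.
Joint ranges: [-169.25, 169.25], [-16.82, 113.86], [-84.01, 82.57], [7.8, 145.47], [-59.2, 239.2], [7.22, 106.19], [-163.78, 163.78]. Speed limits (degrees/s): [136.94, 136.94, 172.46, 172.46, 180, 180, 180].

## Interface

Orientations are given as a 3x3 rotation matrix whose columns are the frame's x, y, z axes.
In Python, from plant import r, get_image, camera_model gives the robot as it stands. The module is installed in compiled form; this text tells all that it offers.
- The arm moves only by the tool jog_arm, never from a script. Its argument "plan" is text: rows parted by semicolons, each of 7 numbers parted by spaces: the shift along the world's x, y, z in units of 10 cm (1.0 is 10 cm), then the turn, a rotation vector about the world's x, y, z in units of 45 degrees (1.0 is 45 degrees), then the gripper's target within -1 to 1 (shut at 1, half-way at 0, fully open at -1). A call has 1 to 20 rows; each row is the pose to reach, as a shift and turn from the pose commanded when the call began; what a row does not reach only later rows make up. A row lasts 1/12 s, in which the tool goes at most 41.7 mm and 7.16 degrees, less where a joint would pass 70% of its speed; a pose out of reach is approached as far as the arm can. A call with a number of a shift or a turn outside -1 to 1 is refused whole. A call with a gripper value outside its range is refused whole. The fingers move at their own pace and stop on an object; "grip_force" is the grip in N (left out, the last holds). Time passes only in rows, so rows that repeat a pose let the fingers close. It gives the time, the measured TCP pose, the force, the opening and the grip force at its end, in the units of the state.
- r.get_obs(): the state, without advancing time (a new reading comes with each control period).
- get_image(name): name is "scene" or "top" or "wrist"; returns (picture, depth): 480x640x3 uint8, red, green, blue; 480x640 float32, m along the optical axis (not along the pixel's ray), 0 where there is no reading.
- camera_model(name): a dict with "vfov" (degrees; the focal length in pixels is half the picture's height over the tangent of half this angle, whatever the lens; pixels are square), "cx", "cy" (the principal point, pixels), "dist" ([k1, k2, p1, p2, k3] as OpenCV has them; the pictures are not rectified), "R" (3x3) and "t" (3): a world point X has camera coordinates R X + t. Camera axes: x right, y down, z forward; pixel columns grow to the right and rows downward; lengths in m; the calibration is good to about 2 mm. A picture is of the moment at which its call begins: read the wrist's pose just before it. camera_model takes no time and is no camera call; for the wrist camera it gives the pose at the moment of the call.
- r.sign_off(): hands the job in; it is judged then, once.
The state is a dict: "time_s": time; "q": joint angles; "joint_vel": joint speeds; "effort": joint torques, N m; "eef_pos": TCP position; "tool_rot": TCP orientation; "contact_force": force on the tool from outside, world axes, zero at the start; "torque": the same for the moment, N m; "opening": finger opening in m; "grasp_force": force on a finger pad.
Only numpy, scipy, OpenCV 4.12 (cv2) and the standard library are available. Lean on these libraries where they do the work, as an engineer would, in place of code of your own. Each camera call takes 0.05 s, during which the arm holds its last target. There are 200 camera calls.

## Task

The board on the bench has to be set up for drilling: push it along the bench top with the fingers until one long edge lies flat against the fence and one end is snug against the stop block on the fence. Only push it: keep it flat on the bench and do not lift it. Leave the glue bottle, the tape measure and the tin where they are.

Things in the scene. Friction and masses are not known exactly. Their poses are not given: they have to be found in the camera images.
- board_center (a point): Centre of the loose wooden board, 160 mm long, 95 mm wide, 20 mm thick, about 0.2 kg, lying flat on the bench between the robot and the fence. This point is half-way up, 10 mm above the bench. Its x axis runs along the 95 mm width (towards the fence), its y axis along the 160 mm length, z up. It starts somewhat askew.
- fence: Straight aluminium fence fixed to the bench, 600 mm long, 40 mm deep, 45 mm high. Origin at bench level in the middle of its front face, which looks to the robot and which the board goes against. Its x axis points away from the robot, square to that face (the metal lies at x = 0 to 40 mm); y runs along the face. Turned up to 11 degrees either way.
- stop: Length stop: dark wood block fixed on the fence near its left or right end (varies). It stands 60 mm out from the fence's front face, is 40 mm wide along the fence, 50 mm high, with a black knob on top (68 mm in all). Origin at bench level in the fence's front face, mid-width: side faces at y = -20 and +20 mm; axes as the fence's. The board's end goes against the side looking to mid-fence.
- fclamp: Steel clamp over the top and back of the fence near its other end, fixed, 30 mm wide, 68 mm high; nothing of it stands out in front of the fence's face, so it is no stop. Origin at bench level in the fence's front face, mid-width; axes as the fence's.
- glue: White glue bottle, 56 mm across, 160 mm high, standing loose to the robot's left. Origin at the centre of its underside. To be left alone.
- tape: Yellow tape measure, 62 x 36 x 60 mm high, standing loose to the robot's right, its steel tongue to +x of its frame. Origin at the centre of its underside. To be left alone.
- tin: Round tin, 68 mm across, 70 mm high, standing loose behind the fence. Origin at the centre of its underside. To be left alone.
There are look-alikes about, which are no part of the job. Of the things that look like the part that bears board_center, take the one that is farthest to the robot's right at the start.

How it is judged:
By the outcome, as a careful person would: the job done as asked, in the order asked, and still so for the second after the job is handed in, with the robot touching nothing.
It also fails if it takes over 42 s, if anything falls off the work surface, if the arm or the gripper's body presses on something with over 40 N, if the wrist force passes 120 N, or if a joint passes its speed limit or range.

## Working session

There is one attempt and no reset: what is moved stays moved. The work goes in short steps, Python scripts to look and compute and a tool call to move; the robot and the scene stay as the last step left them, time stands still between calls to the robot, and variables do not carry over. Pictures are saved under pics/ and viewed, at most 10 in all, crops included, and the job is handed in when it is done.

Besides the shell and the picture viewer there is one more tool, called after "Emit:" as name(argument=value, ...) on one line, values as JSON. jog_arm: Moves the arm, as the interface text tells. Its arguments: {"type":"object","properties":{"plan":{"type":"string"},"grip_force":{"type":"number"}},"required":["plan"]}

```bash
mkdir -p pics
cat > h.py <<'E'
import numpy as np, cv2
from plant import r, get_image, camera_model
def snap(n,f):
    p,d=get_image(n); cv2.imwrite('pics/'+f+'.png',p[:,:,::-1]); np.savez('pics/'+f+'.npz',p=p,d=d,**{k:np.array(v) for k,v in camera_model(n).items()}); return p,d
def load(f): return np.load('pics/'+f+'.npz')
def rays(m,uv):
    f=240/np.tan(np.radians(m['vfov'])/2)
    K=np.array([[f,0,m['cx']],[0,f,m['cy']],[0,0,1.]])
    n=cv2.undistortPoints(np.array(uv,float).reshape(-1,1,2),K,np.array(m['dist'],float)).reshape(-1,2)
    return np.c_[n,np.ones(len(n))]
def onplane(m,uv,z):
    R=m['R'];t=m['t'];d=rays(m,uv)@R; c=-R.T@t
    s=(z-c[2])/d[:,2]; return c+s[:,None]*d
def depthpt(m,uv):
    uv=np.array(uv); d=m['d'][uv[:,1].astype(int),uv[:,0].astype(int)]
    return (rays(m,uv)*d[:,None]-m['t'])@m['R']
E
python3 - <<'E'
from h import *
snap('top','top0');snap('scene','scene0')
for n in('top','scene'):
    m=camera_model(n);print(n,m['vfov'],-np.array(m['R']).T@m['t'],m['dist'])
o=r.get_obs();print(o['time_s'],o['eef_pos'],o['tool_rot'])
E
```

```text
top 52.70769024429726 [0.38880345 0.04602385 1.08183119] [-0.06891623  0.          0.          0.          0.        ]
scene 49.326350844451994 [1.18623873 0.4891686  0.88856201] [-0.14881727  0.          0.          0.          0.        ]
0.1 [0.2596699  0.56796304 0.19904255] [[-9.09470392e-01  4.15768326e-01 -5.52811389e-04]
 [ 4.15768690e-01  9.09469425e-01 -1.32696275e-03]
 [-4.89440265e-05 -1.43667500e-03 -9.99998967e-01]]
```

View pics/top0.png

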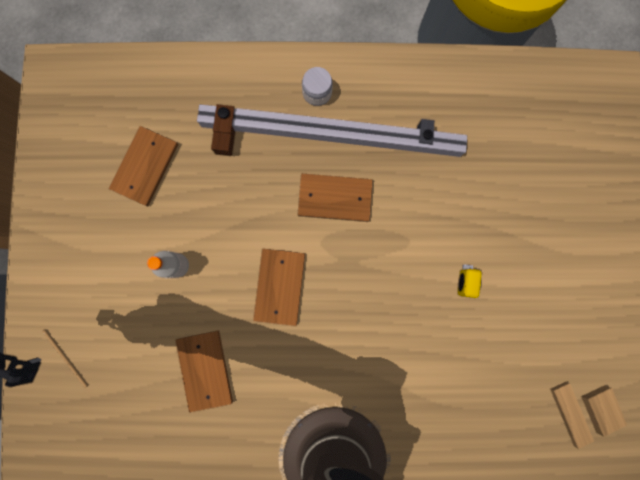

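View pics/scene0.png

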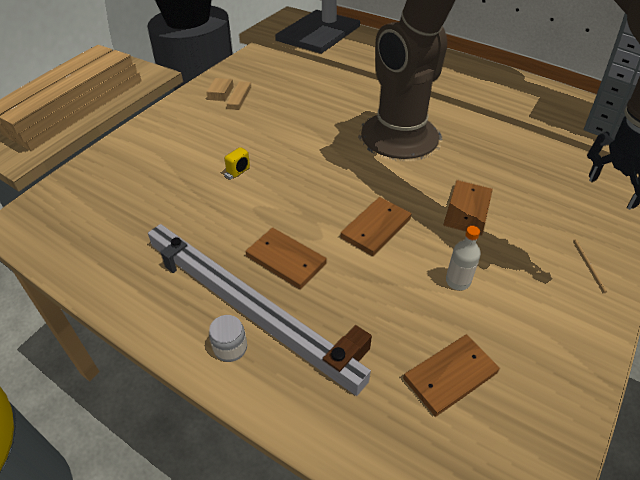

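The top view has the robot at the bottom, with +x up and +y left. The fence runs from (200,117) to (466,145). The stop is at its left end (223,130) and the clamp at its right end (427,130). Of the four boards, the one farthest right is at (336,197), just in front of the fence. The scene view agrees.

```bash
cat > m.py <<'E'
from h import *
def board(m,seed,z=0.02,box=None):
    hsv=cv2.cvtColor(m['p'],cv2.COLOR_RGB2HSV)
    g=cv2.GaussianBlur(m['p'],(3,3),0).astype(int)
    # board is redder/darker: ratio G/R
    ratio=g[...,1]/np.maximum(g[...,0],1)
    mask=((ratio<0.66)&(g[...,0]>60)).astype(np.uint8)
    mask=cv2.morphologyEx(mask,cv2.MORPH_CLOSE,np.ones((7,7)))
    n,l,s,c=cv2.connectedComponentsWithStats(mask)
    k=l[seed[1],seed[0]]; 
    cs,_=cv2.findContours((l==k).astype(np.uint8),cv2.RETR_EXTERNAL,cv2.CHAIN_APPROX_NONE)
    ct=max(cs,key=cv2.contourArea).reshape(-1,2)
    P=onplane(m,ct,z)[:,:2]
    rc=cv2.minAreaRect((P*1000).astype(np.float32))
    return k,s[k],rc,cv2.boxPoints(rc)
E
python3 - <<'E'
from m import *
m=load('top0')
for q in [(219,145),(330,208),(100,270)]: print(m['p'][q],depthpt(m,[(q[1],q[0])]))
for s in [(336,205)]: print(*board(m,s))
s=load('scene0'); print(*board(s,(285,260)))
# fence by depth: all points z>0.03
v,u=np.mgrid[0:480,0:640]; uv=np.c_[u.ravel(),v.ravel()]
P=depthpt(m,uv); ok=(m['d'].ravel()>0)&(P[:,2]>.035)&(P[:,2]<.055)&(P[:,0]>.5)&(P[:,0]<.85)
Q=P[ok]; ctr=np.median(Q[:,:2],0); print(ok.sum(),ctr,np.median(Q[:,2]))
im=np.zeros((480,640),np.uint8); im.ravel()[ok]=255
n,l,st,c=cv2.connectedComponentsWithStats(im)
for i in range(1,n):
    if st[i,4]>50: print(st[i],c[i])
k=l==(1+np.argmax(st[1:,4]))
F=P[k.ravel()]
# front edge: per column lowest row
cols=[(a,np.max(np.where(k[:,a])[0])) for a in range(640) if k[:,a].any()]
cols=np.array([x for x in cols if 245<x[0]<415 or 436<x[0]<462],float); cols[:,1]+=.5
E_=onplane(m,cols,.045); vx,vy,x0,y0=cv2.fitLine(E_[:,:2].astype(np.float32),cv2.DIST_HUBER,0,.001,.001).ravel()
print('front edge',x0,y0,vx,vy,np.degrees(np.arctan2(-vx/vy,1)), 'res',np.std((E_[:,0]-x0)-(E_[:,1]-y0)*vx/vy))
# stop: dark wood z ~.05
ok=(P[:,2]>.045)&(P[:,2]<.06)&(P[:,0]>.5)&(P[:,0]<.85)&(P[:,1]>.2)&(m['p'].reshape(-1,3)[:,0]<120)
print('stop',ok.sum()); rc=cv2.minAreaRect((P[ok][:,:2]*1000).astype(np.float32)); print(rc,cv2.boxPoints(rc))
E
```

```text
[162 130  90] [[ 0.52225388  0.43058409 -0.00150134]]
[101  81  57] [[0.27585338 0.27999507 0.0031932 ]]
[159 128  89] [[8.00751806e-01 1.51017089e-01 5.81668254e-04]]
3 [ 299  175   73   46 2858] ((571.0801391601562, 1.3518524169921875), (156.40206909179688, 91.58317565917969), 85.48333740234375) [[519.2725   -73.00029 ]
 [610.5712   -80.21237 ]
 [622.88776   75.703995]
 [531.58905   82.91608 ]]
5 [ 247  229   79   59 2443] ((580.4754028320312, 5.96551513671875), (161.9691162109375, 100.08187103271484), 85.68512725830078) [[524.4832   -71.02454 ]
 [624.28143  -78.55447 ]
 [636.4676    82.955574]
 [536.6694    90.4855  ]]
5353 [0.71965979 0.02238594] 0.04460629067793757
[302  87  30  14  97] [316.57731959  95.64948454]
[197 105  31  24 370] [207.67297297 115.02432432]
[ 211  106  256   47 4867] [337.16950894 130.33367578]
front edge 0.69683516 -0.02037736 0.10769654 0.99418384 -6.1825476 res 0.0010227987746539349
stop 785
((723.3609008789062, 243.2471923828125), (107.93897247314453, 93.72267150878906), 21.83122444152832) [[655.8354  266.67798]
 [690.6884  179.67676]
 [790.8864  219.8164 ]
 [756.0334  306.81763]]
```

Run:
```python
from m import *
m=load('top0'); p=m['p'].astype(int)
mask=((p[...,1]/np.maximum(p[...,0],1)<.75)&(p[...,0]<110)).astype(np.uint8); mask[:,:195]=0;mask[:,260:]=0;mask[:95]=0;mask[170:]=0
n,l,st,c=cv2.connectedComponentsWithStats(mask);k=l==1+np.argmax(st[1:,4]); print(st.max(0) if n==1 else st[1+np.argmax(st[1:,4])])
ct=max(cv2.findContours(k.astype(np.uint8),0,cv2.CHAIN_APPROX_NONE)[0],key=len).reshape(-1,2)
print(np.round(onplane(m,cv2.boxPoints(cv2.minAreaRect(ct)),.05),4))
for r_ in range(112,158,6):
    w=np.where(k[r_])[0]; print(r_,w.min(),w.max(),onplane(m,[(w.max()+.5,r_)],.05).round(4), onplane(m,[(w.min()-.5,r_)],.05).round(4))
t=np.array([.1077,.9942]);nn=np.array([.9942,-.1077]);o=np.array([.69683,-.02038])
for q in [(.571,.00135)]: print('board s,n',(np.array(q)-o)@t,(np.array(q)-o)@nn)
for uv,z in [((165,265),.1),((469,282),.06),((318,80),.07),((155,263),.16)]: print(onplane(m,[uv],z))
big=cv2.resize(m['p'][90:230,180:400,::-1],None,fx=3.5,fy=3.5,interpolation=cv2.INTER_CUBIC);cv2.imwrite('pics/crop0.png',big)
```

```text
[211 105  24  51 885]
[[0.6606 0.274  0.05  ]
 [0.7724 0.268  0.05  ]
 [0.7681 0.2197 0.05  ]
 [0.6565 0.2262 0.05  ]]
112 216 233 [[0.7542 0.2262 0.05  ]] [[0.7542 0.2659 0.05  ]]
118 215 232 [[0.7405 0.228  0.05  ]] [[0.7405 0.2677 0.05  ]]
124 214 231 [[0.7269 0.2298 0.05  ]] [[0.7268 0.2695 0.05  ]]
130 213 233 [[0.7133 0.2251 0.05  ]] [[0.7132 0.2713 0.05  ]]
136 213 234 [[0.6998 0.2225 0.05  ]] [[0.6997 0.2708 0.05  ]]
142 212 233 [[0.6863 0.2244 0.05  ]] [[0.6862 0.2726 0.05  ]]
148 211 232 [[0.6729 0.2262 0.05  ]] [[0.6727 0.2744 0.05  ]]
154 217 231 [[0.6595 0.228  0.05  ]] [[0.6594 0.2608 0.05  ]]
board s,n 0.008052074999999999 -0.127440507
[[0.41577378 0.34982713 0.1       ]]
[[ 0.38428242 -0.28195145  0.06      ]]
[[0.82035475 0.04065248 0.07      ]]
[[0.41778532 0.35071704 0.16      ]]
```

View pics/crop0.png

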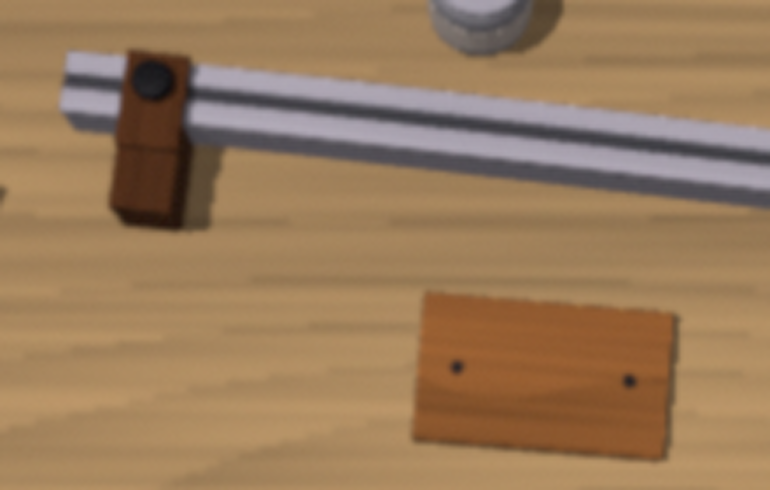

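Emit:
jog_arm(plan="0 -0.3 0.3 0 0 0.2 -1; 0.2 -0.6 0.5 0 0 0.4 -0.5; 0.4 -1 0.5 0 0 0.4 0; 0.4 -1 0.5 0 0 0.4 0")

```text
time_s: 0.43
eef_pos: [0.3052, 0.4623, 0.251]
tool_rot: [[-0.993, 0.118, 0.003], [0.118, 0.993, -0.002], [-0.004, -0.001, -1.0]]
contact_force: [0.7, -0.2, 0.6]
opening: 0.0516
grasp_force: 0.0
```

The crop shows the stop's inner face at about crop pixel (188,80–200), with the board square-cornered and skewed about 1.7° from the fence. The board needs about 78 mm towards the fence, then about 163 mm along it towards +y.

Emit:
jog_arm(plan="0.2 -0.35 0 0 0 0.01 0; 0.35 -0.7 0 0 0 0.01 0; 0.45 -1 0 0 0 0.01 0")

```text
time_s: 0.68
eef_pos: [0.3461, 0.3658, 0.2492]
tool_rot: [[-0.994, 0.109, -0.0], [0.109, 0.994, -0.001], [-0.0, -0.001, -1.0]]
contact_force: [-0.3, -0.2, -1.2]
opening: 0.0428
grasp_force: 0.0
```

Emit:
jog_arm(plan="0.2 -0.35 0 0 0 0 0; 0.35 -0.7 0 0 0 0 0; 0.5 -1 0 0 0 0 0")

```text
time_s: 0.93
eef_pos: [0.3953, 0.2657, 0.2495]
tool_rot: [[-0.994, 0.108, -0.0], [0.108, 0.994, -0.001], [0.0, -0.001, -1.0]]
contact_force: [0.0, 0.7, 0.0]
opening: 0.043
grasp_force: 0.0
```

Emit:
jog_arm(plan="0.2 -0.35 -0.1 0 0 0 0; 0.35 -0.7 -0.2 0 0 0 0; 0.5 -1 -0.4 0 0 0 0")

```text
time_s: 1.18
eef_pos: [0.4463, 0.1662, 0.2107]
tool_rot: [[-0.994, 0.109, 0.003], [0.109, 0.994, 0.001], [-0.003, 0.001, -1.0]]
contact_force: [0.4, 0.5, 0.8]
opening: 0.0426
grasp_force: 0.0
```

Emit:
jog_arm(plan="0.1 -0.35 -0.2 0 0 0 0; 0.2 -0.7 -0.4 0 0 0 0; 0.3 -1 -0.6 0 0 0 0; 0.3 -1 -0.6 0 0 0 0; 0.3 -1 -0.6 0 0 0 0")

```text
time_s: 1.6
eef_pos: [0.474, 0.0663, 0.1484]
tool_rot: [[-0.994, 0.111, -0.003], [0.111, 0.994, -0.001], [0.003, -0.002, -1.0]]
contact_force: [1.0, 0.5, -0.0]
opening: 0.0428
grasp_force: 0.0
```

Emit:
jog_arm(plan="0.1 -0.3 -0.2 0 0 0 0; 0.14 -0.56 -0.5 0 0 0 0; 0.14 -0.56 -0.8 0 0 0 0; 0.14 -0.56 -0.8 0 0 0 0; 0.14 -0.56 -0.8 0 0 0 0")

```text
time_s: 2.02
eef_pos: [0.4878, 0.0137, 0.0694]
tool_rot: [[-0.994, 0.106, -0.003], [0.106, 0.994, 0.0], [0.003, -0.0, -1.0]]
contact_force: [0.2, 0.1, 0.2]
opening: 0.0429
grasp_force: 0.0
```

Run:
```python
from h import *
print(r.get_obs()['eef_pos']); snap('wrist','w1')
```

```text
[0.48782768 0.01372879 0.06936185]
```

View pics/w1.png

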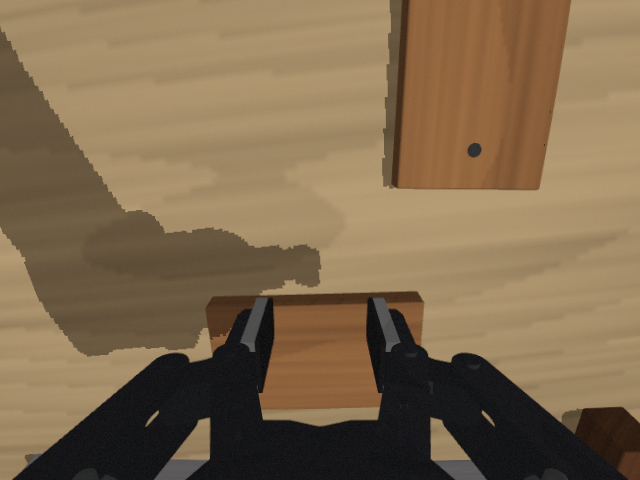

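Run:
```python
from h import *
m=load('w1')
print(onplane(m,[(209,306),(422,302)],.02),onplane(m,[(207,298),(418,292)],.0),onplane(m,[(398,188),(538,189)],.02))
```

```text
[[ 0.52089172 -0.07089041  0.02      ]
 [ 0.5340694   0.08383132  0.02      ]] [[ 5.23839477e-01 -7.92975235e-02  0.00000000e+00]
 [ 5.36171623e-01  8.62201876e-02 -2.77555756e-17]] [[0.44924285 0.06928339 0.02      ]
 [0.45920671 0.16206876 0.02      ]]
```

The wrist view shows the board's near edge running from (207,300) to (423,296), centred under the fingers and about 28 mm ahead of them. The look-alike at top right is clear. Next I descend and push towards the fence.

Emit:
jog_arm(plan="0 0 -0.3 0 0 0 0; 0 0 -0.5 0 0 0 0; 0 0 -0.65 0 0 0 0; 0 0 -0.65 0 0 0 0; 0.1 -0.01 -0.65 0 0 0 0; 0.2 -0.02 -0.65 0 0 0 0; 0.27 -0.03 -0.65 0 0 0 0; 0.33 -0.036 -0.65 0 0 0 0; 0.4 -0.043 -0.65 0 0 0 0; 0.47 -0.05 -0.65 0 0 0 0; 0.54 -0.058 -0.65 0 0 0 0; 0.61 -0.066 -0.65 0 0 0 0; 0.68 -0.073 -0.65 0 0 0 0; 0.75 -0.081 -0.65 0 0 0 0; 0.82 -0.089 -0.65 0 0 0 0; 0.88 -0.095 -0.65 0 0 0 0; 0.88 -0.095 -0.65 0 0 0 0")

```text
time_s: 3.48
eef_pos: [0.5783, 0.0027, 0.0048]
tool_rot: [[-0.994, 0.107, 0.001], [0.107, 0.994, -0.0], [-0.001, -0.0, -1.0]]
contact_force: [-0.4, 0.0, -0.6]
opening: 0.0426
grasp_force: 0.0
```

Emit:
jog_arm(plan="0.05 -0.005 0 0 0 0 0; 0.09 -0.01 0 0 0 0 0; 0.12 -0.013 0 0 0 0 0; 0.14 -0.015 0 0 0 0 0; 0.14 -0.015 0 0 0 0 0")

```text
time_s: 3.9
eef_pos: [0.5913, 0.0014, 0.0048]
tool_rot: [[-0.994, 0.107, 0.0], [0.107, 0.994, 0.0], [-0.0, 0.0, -1.0]]
contact_force: [-0.0, 0.1, -0.3]
opening: 0.0428
grasp_force: 0.0
```

Emit:
jog_arm(plan="0.02 -0.002 0 0 0 0 0; 0.03 -0.003 0 0 0 0 0; 0.03 -0.003 0 0 0 0 0")

```text
time_s: 4.15
eef_pos: [0.594, 0.0011, 0.0048]
tool_rot: [[-0.994, 0.107, 0.0], [0.107, 0.994, 0.0], [-0.0, 0.0, -1.0]]
contact_force: [0.3, 0.4, 0.0]
opening: 0.0425
grasp_force: 0.0
```

Emit:
jog_arm(plan="0.02 -0.002 0 0 0 0 0; 0.03 -0.003 0 0 0 0 0; 0.03 -0.003 0 0 0 0 0")

```text
time_s: 4.4
eef_pos: [0.5972, 0.0008, 0.0049]
tool_rot: [[-0.994, 0.107, 0.0], [0.107, 0.994, -0.0], [-0.0, 0.0, -1.0]]
contact_force: [-0.5, 0.4, -0.3]
opening: 0.043
grasp_force: 0.0
```

Run:
```python
from m import *
snap('top','top1'); snap('scene','scene1')
m=load('top1'); 
cv2.imwrite('pics/c1.png',cv2.resize(m['p'][90:230,180:400,::-1],None,fx=3.5,fy=3.5,interpolation=cv2.INTER_CUBIC))
```

```text
(no output)
```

View pics/c1.png

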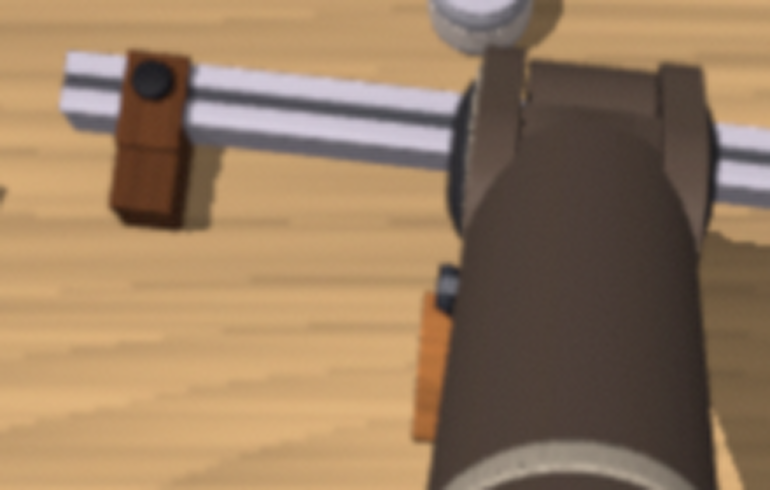

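Run:
```python
from m import *
m=load('scene1'); 
cv2.imwrite('pics/c2.png',cv2.resize(m['p'][170:390,180:440,::-1],None,fx=2.7,fy=2.7,interpolation=cv2.INTER_CUBIC))
s=load('scene0'); d=np.abs(m['p'].astype(int)-s['p']).sum(2)[225:300,240:330]; print((d>60).mean())
```

```text
0.3288888888888889
```

View pics/c2.png

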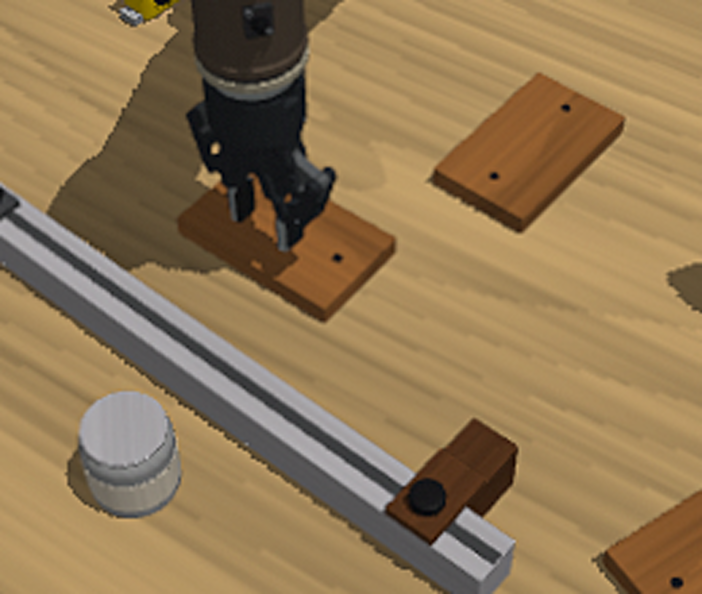

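The board has not moved. The fingers are passing over it, with the tip at about crop (288,245) above the board. I'll measure how high the tip really is.

Run:
```python
from h import *
m=load('scene1')
for v in range(252,264,2):
    uv=[(u,v) for u in range(283,292,2)]
    P=depthpt(m,uv); print(v,[tuple((x*1000).round().astype(int)) for x in P])
print(depthpt(m,[(310,270),(300,282)]).round(4), r.get_obs()['eef_pos'], r.get_obs()['q'])
```

```text
252 [(np.int64(609), np.int64(24), np.int64(72)), (np.int64(613), np.int64(33), np.int64(81)), (np.int64(606), np.int64(33), np.int64(75)), (np.int64(615), np.int64(45), np.int64(89)), (np.int64(614), np.int64(49), np.int64(91))]
254 [(np.int64(612), np.int64(26), np.int64(69)), (np.int64(609), np.int64(29), np.int64(68)), (np.int64(609), np.int64(35), np.int64(72)), (np.int64(605), np.int64(37), np.int64(69)), (np.int64(613), np.int64(48), np.int64(84))]
256 [(np.int64(610), np.int64(25), np.int64(60)), (np.int64(608), np.int64(28), np.int64(61)), (np.int64(608), np.int64(34), np.int64(64)), (np.int64(606), np.int64(37), np.int64(64)), (np.int64(599), np.int64(37), np.int64(58))]
258 [(np.int64(609), np.int64(23), np.int64(52)), (np.int64(612), np.int64(31), np.int64(59)), (np.int64(608), np.int64(33), np.int64(57)), (np.int64(606), np.int64(37), np.int64(57)), (np.int64(598), np.int64(37), np.int64(50))]
260 [(np.int64(612), np.int64(25), np.int64(49)), (np.int64(609), np.int64(28), np.int64(49)), (np.int64(606), np.int64(32), np.int64(48)), (np.int64(606), np.int64(37), np.int64(51)), (np.int64(584), np.int64(25), np.int64(22))]
262 [(np.int64(596), np.int64(12), np.int64(19)), (np.int64(611), np.int64(30), np.int64(45)), (np.int64(602), np.int64(28), np.int64(35)), (np.int64(590), np.int64(24), np.int64(22)), (np.int64(586), np.int64(26), np.int64(19))]
[[0.5851 0.0762 0.0228]
 [0.6205 0.074  0.0169]] [0.59687828 0.00078786 0.00478571] [-14.54702678  34.3499117   13.45441869 105.72218657 -11.48790399
  41.24204738  89.19461945]
```

Run:
```python
from h import *
m=load('w1'); print('cam',-m['R'].T@m['t'])
def med(u,v,w=6):
    uv=[(a,b) for a in range(u-w,u+w) for b in range(v-w,v+w)]; return np.median(depthpt(m,uv),0).round(4)
print('bench',med(250,60),med(500,230),'other board',med(480,90),'board',med(320,350))
for u,v in [(262,305),(268,330),(375,305),(370,330),(257,300),(380,300)]: print(u,v,med(u,v,2))
```

```text
cam [0.40755908 0.02263442 0.24478205]
bench [ 0.3603 -0.0174  0.0008] [0.491  0.147  0.0014] other board [0.3944 0.1208 0.021 ] board [0.5652 0.0056 0.0215]
262 305 [ 0.4747 -0.0091  0.1152]
268 330 [ 0.4811 -0.0064  0.1242]
375 305 [0.4797 0.038  0.1149]
370 330 [0.4913 0.0352 0.1158]
257 300 [ 0.4745 -0.0121  0.11  ]
380 300 [0.48   0.041  0.1101]
```

The wrist camera pose checks out against the bench and the board top. The finger tips really sit about 40 mm above the reported TCP. I'll back off and descend in steps, checking the tip height as I go.

Emit:
jog_arm(plan="-0.35 0.04 0 0 0 0 0; -0.7 0.08 0 0 0 0 0; -1 0.11 0 0 0 0 0; -1 0.11 0 0 0 0 0; -1 0.11 -0.1 0 0 0 0; -1 0.11 -0.2 0 0 0 0; -1 0.11 -0.25 0 0 0 0; -1 0.11 -0.25 0 0 0 0")

```text
time_s: 5.17
eef_pos: [0.4968, 0.0116, -0.0219]
tool_rot: [[-0.994, 0.107, -0.002], [0.107, 0.994, -0.001], [0.002, -0.001, -1.0]]
contact_force: [-0.5, -0.0, -0.1]
opening: 0.0425
grasp_force: 0.0
```

Run:
```python
from h import *
snap('scene','scene2'); m=load('scene2')
cv2.imwrite('pics/c3.png',cv2.resize(m['p'][150:330,230:400,::-1],None,fx=3.3,fy=3.3,interpolation=cv2.INTER_CUBIC))
v,u=np.mgrid[150:330,230:400]; uv=np.c_[u.ravel(),v.ravel()]; P=depthpt(m,uv); c=m['p'][uv[:,1],uv[:,0]].max(1)
k=(c<75)&(P[:,0]>.46)&(P[:,0]<.53)&(abs(P[:,1])<.08)&(P[:,2]<.06); Q=P[k]; print(k.sum()); print(np.c_[uv[k],(Q*1000).round()].astype(int)[np.argsort(Q[:,2])][:40:2])
print(r.get_obs()['eef_pos'])
```

```text
257
[[295 229 480 -37  -3]
 [307 237 489   4   1]
 [295 230 487 -33   2]
 [295 228 482 -36   3]
 [300 234 499  -9  12]
 [301 233 497  -8  14]
 [298 234 505 -11  16]
 [313 243 510  34  16]
 [299 234 504  -9  17]
 [282 234 526 -42  17]
 [273 231 529 -65  17]
 [280 233 526 -47  17]
 [284 235 526 -36  17]
 [281 234 528 -43  18]
 [287 237 528 -26  18]
 [292 239 527 -12  18]
 [273 229 525 -68  18]
 [303 229 487  -9  19]
 [301 232 498  -7  19]
 [317 242 504  41  19]]
[ 0.4968799   0.01152829 -0.02140565]
```

View pics/c3.png

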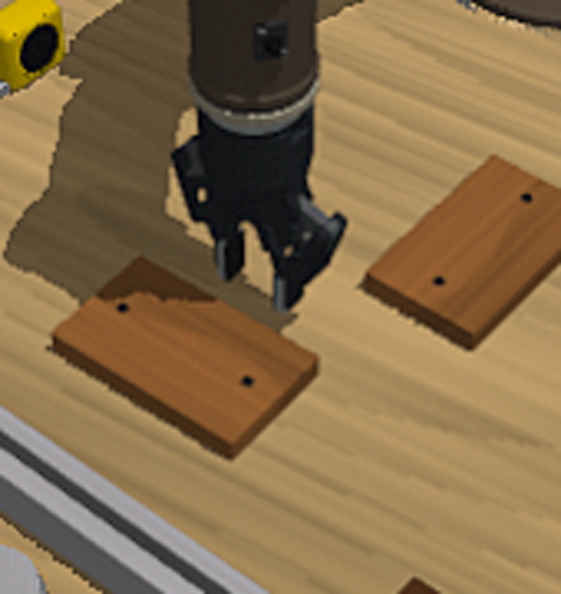

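The tips are in front of the board's near edge, about 15 mm above the bench (crop (285,305)). I'll go 8 mm lower and push.

Emit:
jog_arm(plan="0 0 -0.04 0 0 0 0; 0 0 -0.08 0 0 0 0; 0 0 -0.08 0 0 0 0; 0.08 -0.009 -0.08 0 0 0 0; 0.15 -0.016 -0.08 0 0 0 0; 0.22 -0.024 -0.08 0 0 0 0; 0.29 -0.031 -0.08 0 0 0 0; 0.36 -0.039 -0.08 0 0 0 0; 0.43 -0.047 -0.08 0 0 0 0; 0.5 -0.054 -0.08 0 0 0 0; 0.57 -0.062 -0.08 0 0 0 0; 0.64 -0.069 -0.08 0 0 0 0; 0.71 -0.077 -0.08 0 0 0 0; 0.78 -0.085 -0.08 0 0 0 0; 0.83 -0.09 -0.08 0 0 0 0; 0.87 -0.094 -0.08 0 0 0 0; 0.9 -0.098 -0.08 0 0 0 0; 0.9 -0.098 -0.08 0 0 0 0")

```text
time_s: 6.72
eef_pos: [0.5877, 0.0019, -0.0282]
tool_rot: [[-0.994, 0.107, 0.001], [0.107, 0.994, -0.0], [-0.001, -0.0, -1.0]]
contact_force: [1.2, -0.5, 0.4]
opening: 0.0427
grasp_force: 0.0
```

Emit:
jog_arm(plan="0.02 -0.002 0 0 0 0 0; 0.04 -0.004 0 0 0 0 0; 0.04 -0.004 0 0 0 0 0")

```text
time_s: 6.97
eef_pos: [0.5912, 0.0016, -0.0282]
tool_rot: [[-0.994, 0.107, 0.0], [0.107, 0.994, -0.0], [-0.0, -0.0, -1.0]]
contact_force: [-0.8, 0.5, -0.1]
opening: 0.0428
grasp_force: 0.1
```

Run:
```python
from m import *
snap('top','top3'); snap('scene','scene3')
m=load('scene3'); a=m['p'][180:400,200:440,::-1]
cv2.imwrite('pics/c4.png',cv2.resize(a,None,fx=2.7,fy=2.7,interpolation=cv2.INTER_CUBIC))
```

```text
(no output)
```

View pics/c4.png

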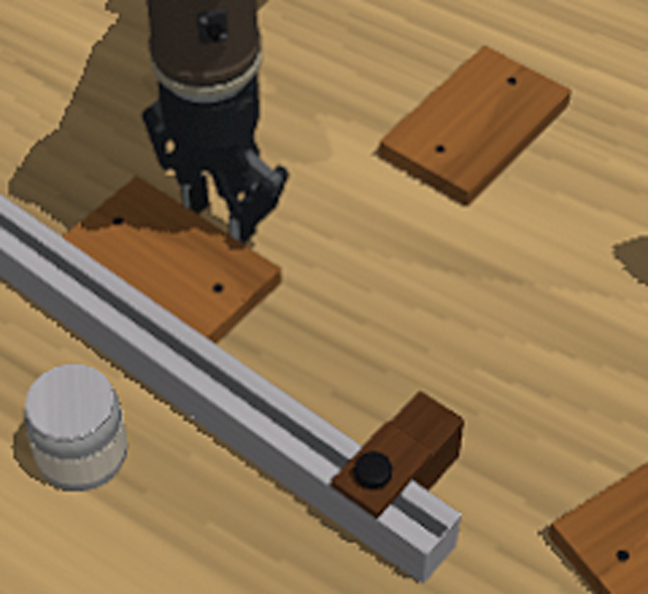

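The board moves with the fingers and is now almost at the fence. I continue in small steps until the force rises.

Emit:
jog_arm(plan="0.02 -0.002 0 0 0 0 0; 0.04 -0.004 0 0 0 0 0; 0.04 -0.004 0 0 0 0 0")

```text
time_s: 7.32
eef_pos: [0.5953, 0.0012, -0.0282]
tool_rot: [[-0.994, 0.107, 0.0], [0.107, 0.994, 0.0], [-0.0, 0.0, -1.0]]
contact_force: [-0.2, 0.0, 0.5]
opening: 0.0424
grasp_force: 0.2
```

Emit:
jog_arm(plan="0.02 -0.002 0 0 0 0 0; 0.04 -0.004 0 0 0 0 0; 0.04 -0.004 0 0 0 0 0")

```text
time_s: 7.57
eef_pos: [0.5969, 0.001, -0.0286]
tool_rot: [[-0.994, 0.107, -0.004], [0.107, 0.994, 0.0], [0.004, -0.0, -1.0]]
contact_force: [-7.0, 1.5, 4.5]
opening: 0.0427
grasp_force: 3.5
```

Emit:
jog_arm(plan="0.01 -0.001 0 0 0 0 0; 0.02 -0.002 0 0 0 0 0; 0.02 -0.002 0 0 0 0 0")

```text
time_s: 7.82
eef_pos: [0.5968, 0.0009, -0.0289]
tool_rot: [[-0.994, 0.107, -0.008], [0.107, 0.994, 0.001], [0.008, -0.0, -1.0]]
contact_force: [-12.8, 1.3, 8.5]
opening: 0.0428
grasp_force: 6.2
```

Contact at 12.8 N, so the long edge is pressed on the fence. Now I retreat, lift and go round to the −y end, turning the tool by 90°.

Emit:
jog_arm(plan="-0.2 0.02 0 0 0 0 0; -0.4 0.04 0 0 0 0 0.2; -0.4 0.04 0.3 0 0 0.15 0.4; -0.4 0.04 0.7 0 0 0.3 0.4; -0.3 -0.2 0.7 0 0 0.45 0.4; -0.2 -0.5 0.7 0 0 0.6 0.4; -0.1 -0.8 0.7 0 0 0.75 0.4; 0 -1 0.7 0 0 0.9 0.4; 0 -1 0.7 0 0 1 0.4; 0 -1 0.7 0 0 1 0.4")

```text
time_s: 8.65
eef_pos: [0.6016, -0.1019, 0.0419]
tool_rot: [[-0.779, -0.628, 0.001], [-0.628, 0.779, -0.001], [-0.001, -0.001, -1.0]]
contact_force: [0.6, -0.3, -0.0]
opening: 0.026
grasp_force: 0.0
```

Emit:
jog_arm(plan="0.1 -0.1 0 0 0 0.15 0.4; 0.2 -0.2 0 0 0 0.3 0.4; 0.3 -0.22 0 0 0 0.45 0.4; 0.32 -0.22 0 0 0 0.6 0.4; 0.32 -0.22 0 0 0 0.75 0.4; 0.32 -0.22 0 0 0 0.9 0.4; 0.32 -0.22 0 0 0 1 0.4; 0.32 -0.22 0 0 0 1 0.4; 0.32 -0.22 0 0 0 1 0.4")

```text
time_s: 9.4
eef_pos: [0.6325, -0.1212, 0.0414]
tool_rot: [[-0.112, -0.994, -0.0], [-0.994, 0.112, 0.003], [-0.003, 0.001, -1.0]]
contact_force: [0.3, -0.4, -0.0]
opening: 0.0254
grasp_force: 0.0
```

Run:
```python
from m import *
snap('top','top4'); snap('scene','scene4')
m=load('top4')
try: print(*board(m,(320,160)))
except Exception as e: print(e)
o=r.get_obs(); print(o['eef_pos'],np.round(o['tool_rot'],3).tolist(),o['opening'],o['q'])
a=m['p'][90:230,180:400,::-1]; b=load('scene4')['p'][150:400,160:440,::-1]
A=cv2.resize(a,None,fx=1.8,fy=1.8,interpolation=cv2.INTER_CUBIC);B=cv2.resize(b,None,fx=1.4,fy=1.4,interpolation=cv2.INTER_CUBIC)
c=np.zeros((360,800,3),np.uint8);c[:A.shape[0],:A.shape[1]]=A;c[:B.shape[0],400:400+B.shape[1]]=B;cv2.imwrite('pics/c5.png',c)
```

```text
3 [ 303  138   74   48 2821] ((651.5546875, -8.994720458984375), (156.2555389404297, 92.98407745361328), 83.5960464477539) [[596.63855  -81.44938 ]
 [689.0425   -91.820595]
 [706.4708    63.459938]
 [614.0669    73.831154]]
[ 0.63242895 -0.12174004  0.0413338 ] [[-0.111, -0.994, -0.001], [-0.994, 0.111, -0.0], [0.0, 0.001, -1.0]] 0.0255670138477195 [ 25.40349697  37.6743178  -27.45894494  95.35318459  20.91542879
  52.19936199 163.4656906 ]
```

View pics/c5.png

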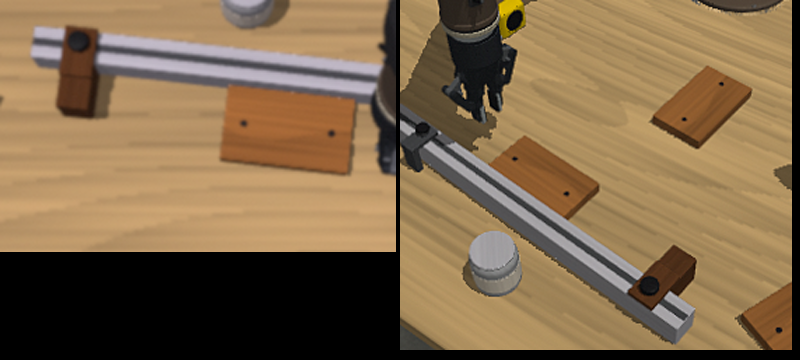

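The board lies parallel to the fence at 6.4°, with its centre near (0.652, −0.009). Joint 7 is at its limit, so I'll use the half-turned tool pose instead.

Emit:
jog_arm(plan="0 0 0.2 0 0 -0.15 0.4; 0 0 0.2 0 0 -0.3 0.4; 0 0 0.2 0 0 -0.45 0.4; 0 0 0.2 0 0 -0.6 0.4; 0 0 0.2 0 0 -0.75 0.4; 0 0 0.2 0 0 -0.9 0.4; 0 0 0.2 0 0 -1 0.4")

```text
time_s: 10.08
eef_pos: [0.6331, -0.1207, 0.0622]
tool_rot: [[-0.784, -0.621, 0.0], [-0.621, 0.784, -0.001], [0.0, -0.001, -1.0]]
contact_force: [-0.2, 1.0, 0.1]
opening: 0.0253
grasp_force: 0.0
```

Emit:
jog_arm(plan="0 0 0 0 0 -0.15 0.4; 0 0 0 0 0 -0.3 0.4; 0 0 0 0 0 -0.45 0.4; 0 0 0 0 0 -0.6 0.4; 0 0 0 0 0 -0.75 0.4; 0 0 0 0 0 -0.9 0.4; 0 0 0 0 0 -1 0.4")

```text
time_s: 10.67
eef_pos: [0.6334, -0.1207, 0.0624]
tool_rot: [[-0.993, 0.115, 0.001], [0.115, 0.993, -0.001], [-0.001, -0.001, -1.0]]
contact_force: [0.6, 0.5, 0.6]
opening: 0.0258
grasp_force: 0.0
```

Emit:
jog_arm(plan="0 0 0 0 0 -0.15 0.4; 0 0 0 0 0 -0.3 0.4; 0 0 0 0 0 -0.45 0.4; 0 0 0 0 0 -0.6 0.4; 0 0 0 0 0 -0.75 0.4; 0 0 0 0 0 -0.9 0.4; 0 0 0 0 0 -1 0.4")

```text
time_s: 11.25
eef_pos: [0.6336, -0.1206, 0.0627]
tool_rot: [[-0.621, 0.784, 0.002], [0.784, 0.621, -0.001], [-0.002, 0.001, -1.0]]
contact_force: [-0.5, 0.4, -0.5]
opening: 0.0262
grasp_force: 0.0
```

Emit:
jog_arm(plan="0 0 0 0 0 -0.15 0.4; 0 0 0 0 0 -0.3 0.4; 0 0 0 0 0 -0.45 0.4; 0 0 0 0 0 -0.6 0.4; 0 0 0 0 0 -0.75 0.4; 0 0 0 0 0 -0.9 0.4; 0 0 0 0 0 -1 0.4; 0 0 0 0 0 -1 0.4")

```text
time_s: 11.92
eef_pos: [0.6337, -0.1204, 0.0629]
tool_rot: [[0.111, 0.994, 0.002], [0.994, -0.111, -0.001], [-0.001, 0.002, -1.0]]
contact_force: [-0.5, 0.2, -0.1]
opening: 0.0255
grasp_force: 0.0
```

Run:
```python
from h import *
o=r.get_obs(); print(o['time_s'],o['eef_pos'],np.round(o['tool_rot'],3).tolist(),o['q'])
```

```text
11.9167 [ 0.63374822 -0.12037976  0.06286108] [[0.111, 0.994, 0.002], [0.994, -0.111, -0.001], [-0.001, 0.002, -1.0]] [ -5.08606403  33.84684157  16.55705029  96.95782682 -11.76454247
  50.75874515   9.88537686]
```

Emit:
jog_arm(plan="0 0 -0.4 0 0 0 0.4; 0 0 -0.7 0 0 0 0.4; 0 0 -0.9 0 0 0 0.4; 0 0 -0.9 0 0 0 0.4; 0.01 0.08 -0.9 0 0 0 0.4; 0.016 0.15 -0.9 0 0 0 0.4; 0.024 0.22 -0.9 0 0 0 0.4; 0.031 0.29 -0.9 0 0 0 0.4; 0.039 0.36 -0.9 0 0 0 0.4; 0.047 0.43 -0.9 0 0 0 0.4; 0.054 0.5 -0.9 0 0 0 0.4; 0.062 0.57 -0.9 0 0 0 0.4; 0.069 0.64 -0.9 0 0 0 0.4; 0.077 0.71 -0.9 0 0 0 0.4; 0.085 0.78 -0.9 0 0 0 0.4; 0.091 0.84 -0.9 0 0 0 0.4; 0.095 0.88 -0.9 0 0 0 0.4; 0.097 0.9 -0.9 0 0 0 0.4; 0.097 0.9 -0.9 0 0 0 0.4")

```text
time_s: 13.5
eef_pos: [0.6425, -0.0303, -0.0283]
tool_rot: [[0.106, 0.994, -0.0], [0.994, -0.106, 0.001], [0.001, -0.0, -1.0]]
contact_force: [0.6, -0.0, 0.7]
opening: 0.0252
grasp_force: 0.0
```

Run:
```python
from m import *
snap('top','top5'); m=load('top5')
cv2.imwrite('pics/c6.png',cv2.resize(m['p'][90:230,180:400,::-1],None,fx=3.5,fy=3.5,interpolation=cv2.INTER_CUBIC))
```

```text
(no output)
```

View pics/c6.png

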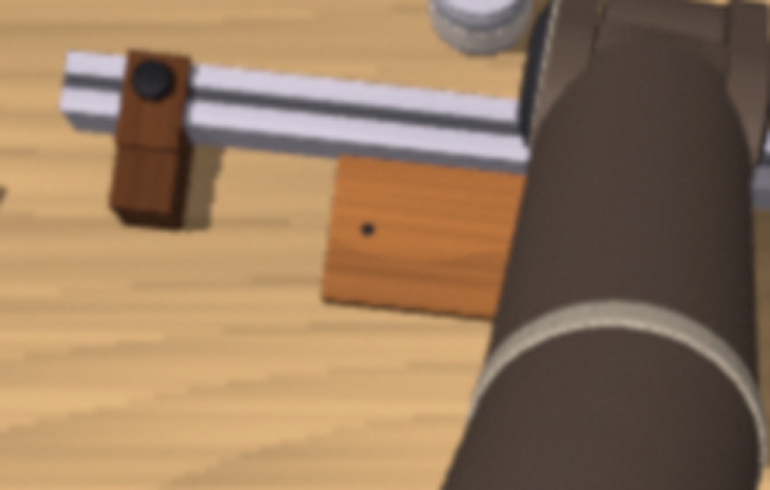

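The board slides along the fence; its left end is at crop (335,160–300) and the stop's face at about 190. I continue pushing.

Emit:
jog_arm(plan="0.008 0.07 0 0 0 0 0.4; 0.015 0.14 0 0 0 0 0.4; 0.023 0.21 0 0 0 0 0.4; 0.03 0.28 0 0 0 0 0.4; 0.038 0.35 0 0 0 0 0.4; 0.046 0.42 0 0 0 0 0.4; 0.053 0.49 0 0 0 0 0.4; 0.061 0.56 0 0 0 0 0.4; 0.068 0.63 0 0 0 0 0.4; 0.074 0.68 0 0 0 0 0.4; 0.079 0.73 0 0 0 0 0.4; 0.084 0.77 0 0 0 0 0.4; 0.088 0.81 0 0 0 0 0.4; 0.092 0.85 0 0 0 0 0.4; 0.092 0.85 0 0 0 0 0.4")

```text
time_s: 14.8
eef_pos: [0.6519, 0.0549, -0.0282]
tool_rot: [[0.106, 0.994, 0.0], [0.994, -0.106, 0.001], [0.001, 0.0, -1.0]]
contact_force: [0.8, 0.2, -0.5]
opening: 0.0253
grasp_force: 0.0
```

Emit:
jog_arm(plan="0.002 0.02 0 0 0 0 0.4; 0.004 0.04 0 0 0 0 0.4; 0.004 0.04 0 0 0 0 0.4")

```text
time_s: 15.05
eef_pos: [0.6523, 0.0578, -0.0281]
tool_rot: [[0.107, 0.994, 0.0], [0.994, -0.107, 0.0], [0.0, 0.0, -1.0]]
contact_force: [0.6, 0.0, 1.0]
opening: 0.0256
grasp_force: 0.0
```

Emit:
jog_arm(plan="0.002 0.02 0 0 0 0 0.4; 0.004 0.04 0 0 0 0 0.4; 0.004 0.04 0 0 0 0 0.4")

```text
time_s: 15.3
eef_pos: [0.6527, 0.062, -0.0281]
tool_rot: [[0.106, 0.994, 0.0], [0.994, -0.106, 0.0], [0.0, 0.0, -1.0]]
contact_force: [-0.6, -0.6, -0.3]
opening: 0.0253
grasp_force: 0.3
```

Emit:
jog_arm(plan="0.002 0.02 0 0 0 0 0.4; 0.003 0.03 0 0 0 0 0.4; 0.003 0.03 0 0 0 0 0.4")

```text
time_s: 15.55
eef_pos: [0.653, 0.065, -0.0281]
tool_rot: [[0.106, 0.994, 0.0], [0.994, -0.106, 0.0], [0.0, 0.0, -1.0]]
contact_force: [0.7, -1.2, 0.3]
opening: 0.0257
grasp_force: 0.3
```

Emit:
jog_arm(plan="0.002 0.02 0 0 0 0 0.4; 0.003 0.03 0 0 0 0 0.4; 0.003 0.03 0 0 0 0 0.4")

```text
time_s: 15.8
eef_pos: [0.6529, 0.0654, -0.0281]
tool_rot: [[0.108, 0.994, -0.001], [0.994, -0.108, -0.002], [-0.002, -0.0, -1.0]]
contact_force: [-0.7, -5.0, 2.5]
opening: 0.0256
grasp_force: 3.0
```

Emit:
jog_arm(plan="0.001 0.01 0 0 0 0 0.4; 0.002 0.02 0 0 0 0 0.4; 0.002 0.02 0 0 0 0 0.4")

```text
time_s: 16.05
eef_pos: [0.6529, 0.0654, -0.0281]
tool_rot: [[0.109, 0.994, -0.001], [0.994, -0.109, -0.004], [-0.004, -0.001, -1.0]]
contact_force: [-2.5, -9.7, 3.5]
opening: 0.0256
grasp_force: 5.0
```

Stop contact at 9.7 N, where predicted. I back off, lift, and check both contacts in the images.

Emit:
jog_arm(plan="-0.005 -0.05 0 0 0 0 0.4; -0.02 -0.2 0 0 0 0 0.4; -0.04 -0.4 0 0 0 0 0.4; -0.04 -0.4 0.4 0 0 0 0.4; -0.3 -0.5 0.8 0 0 0 0.4; -0.6 -0.8 0.9 0 0 0 0.4; -0.9 -1 0.9 0 0 0 0.4; -0.9 -1 0.9 0 0 0 0.4")

```text
time_s: 16.72
eef_pos: [0.5571, -0.0367, 0.0627]
tool_rot: [[0.113, 0.994, -0.003], [0.994, -0.113, -0.001], [-0.002, -0.003, -1.0]]
contact_force: [-1.4, -1.2, -0.6]
opening: 0.0258
grasp_force: 0.0
```

Run:
```python
from m import *
snap('top','top6'); snap('scene','scene6')
m=load('top6')
print(*board(m,(265,160)))
a=m['p'][95:195,190:330,::-1]; b=load('scene6')['p'][230:400,230:400,::-1]
A=cv2.resize(a,None,fx=2.8,fy=2.8,interpolation=cv2.INTER_CUBIC);B=cv2.resize(b,None,fx=2.3,fy=2.3,interpolation=cv2.INTER_CUBIC)
c=np.zeros((400,800,3),np.uint8);c[:A.shape[0],:A.shape[1]]=A;c[:B.shape[0],400:400+B.shape[1]]=B;cv2.imwrite('pics/c7.png',c)
print(r.get_obs()['eef_pos'])
```

```text
1 [ 212  105   92   73 3567] ((697.0669555664062, 175.54440307617188), (206.00050354003906, 145.67022705078125), 83.08109283447266) [[612.3544   82.06828]
 [756.96375  64.52019]
 [781.77954 269.0205 ]
 [637.17017 286.5686 ]]
[ 0.56226501 -0.03198449  0.06250923]
```

View pics/c7.png

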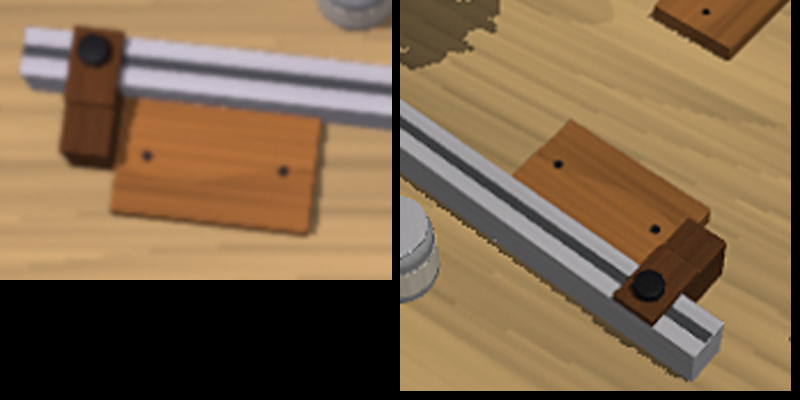

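The board looks seated against both the fence and the stop. I've now viewed 11 pictures, one over the limit of 10, so I'll check the rest by numbers only, starting with the gaps and angle.

```bash
cat > g.py <<'E'
from m import *
import sys
def chk(f):
    m=load(f); g=cv2.GaussianBlur(m['p'],(3,3),0).astype(float); ra=g[...,1]/np.maximum(g[...,0],1)
    def cross(a,i0,i1):   # subpixel crossing of ratio .70 going i0->i1 on profile
        for i in range(i0,i1):
            if a[i]<.70<=a[i+1]: return i+(.70-a[i])/(a[i+1]-a[i])
    E=[(u,cross(ra[:,u],160,200)) for u in range(236,298,2)]; E=[e for e in E if e[1]]
    P=onplane(m,E,.02)[:,:2]; vx,vy,x,y=cv2.fitLine(P.astype(np.float32),cv2.DIST_HUBER,0,1e-4,1e-4).ravel()
    t=np.array([.1077,.9942]);n=np.array([.9942,-.1077]);q=np.array([.7024,-.0104])
    R=[(cross(ra[v],290,320),v) for v in range(142,174,2)]; R=[e for e in R if e[0]]
    S=onplane(m,R,.02)[:,:2]
    print(f,len(E),'near edge angle',np.degrees(np.arctan(vx/vy)),'n',(np.array([x,y])-q)@n,'right end s',np.median((S-q)@t))
E
python3 - <<'E'
from g import chk
chk('top6')
from m import *
m=load('top4'); b=board(m,(320,160)); print(b[2])
c=load('top0')
for s,n in (((469,282),'tape'),((165,265),'glue'),((318,80),'tin')):
    a=load('top6')['p'][s[1]-20:s[1]+20,s[0]-20:s[0]+20].astype(int); d=np.abs(a-c['p'][s[1]-20:s[1]+20,s[0]-20:s[0]+20]).sum(2); print(n,(d>90).mean())
E
```

```text
top6 31 near edge angle 6.2300105 n -0.09901052825394632 right end s 0.08017710886444152
((651.5546875, -8.994720458984375), (156.2555389404297, 92.98407745361328), 83.5960464477539)
tape 0.243125
glue 0.0
tin 0.0
```

Emit:
jog_arm(plan="0 0.14 0 0 0 0.15 0.2; 0 0.28 0 0 0 0.3 0; 0 0.42 0 0 0 0.45 0; 0.03 0.56 0 0 0 0.6 0; 0.06 0.7 0 0 0 0.75 0; 0.09 0.84 0 0 0 0.9 0; 0.1 1 0 0 0 1 0; 0.1 1 0 0 0 1 0")

```text
time_s: 17.48
eef_pos: [0.5741, 0.0748, 0.0613]
tool_rot: [[-0.635, 0.773, 0.0], [0.773, 0.635, 0.003], [0.002, 0.002, -1.0]]
contact_force: [0.2, 0.9, 0.0]
opening: 0.0427
grasp_force: 0.0
```

Emit:
jog_arm(plan="0 0.14 0 0 0 0.15 0; 0 0.28 0 0 0 0.3 0; 0 0.42 0 0 0 0.45 0; 0.03 0.56 0 0 0 0.6 0; 0.06 0.7 0 0 0 0.75 0; 0.09 0.84 0 0 0 0.9 0; 0.14 0.94 0 0 0 1 0; 0.14 0.94 0 0 0 1 0; 0.14 0.94 0 0 0 1 0")

```text
time_s: 18.23
eef_pos: [0.5875, 0.1637, 0.0613]
tool_rot: [[-0.994, 0.11, -0.001], [0.11, 0.994, 0.0], [0.001, 0.0, -1.0]]
contact_force: [0.7, 0.1, 0.4]
opening: 0.0425
grasp_force: 0.0
```

Run:
```python
from m import *
snap('top','top7')
for f in('top0','top6','top7'):
    m=load(f); h=cv2.cvtColor(m['p'],cv2.COLOR_RGB2HSV)[255:310,440:500]; k=(h[...,1]>200)&(h[...,0]>22)&(h[...,0]<35); v,u=np.where(k); print(f,k.sum(),u.mean(),v.mean())
o=r.get_obs(); print(o['time_s'],o['eef_pos'],np.round(o['tool_rot'],3).tolist(),o['opening'])
```

```text
top0 507 30.70808678500986 28.01775147928994
top6 510 30.641176470588235 27.99607843137255
top7 508 30.596456692913385 28.12007874015748
18.2833 [0.58732176 0.16273965 0.0612896 ] [[-0.994, 0.111, -0.001], [0.111, 0.994, -0.0], [0.001, -0.0, -1.0]] 0.042789614906901925
```

Emit:
jog_arm(plan="0 0 -0.4 0 0 0 0; 0 0 -0.75 0 0 0 0; 0 0 -0.9 0 0 0 0; 0 0 -0.9 0 0 0 0; 0.05 -0.005 -0.9 0 0 0 0; 0.1 -0.011 -0.9 0 0 0 0; 0.14 -0.015 -0.9 0 0 0 0; 0.18 -0.019 -0.9 0 0 0 0; 0.21 -0.023 -0.9 0 0 0 0; 0.21 -0.023 -0.9 0 0 0 0")

```text
time_s: 19.12
eef_pos: [0.6095, 0.1611, -0.0277]
tool_rot: [[-0.994, 0.107, 0.001], [0.107, 0.994, 0.0], [-0.001, 0.0, -1.0]]
contact_force: [-0.6, 0.1, -1.3]
opening: 0.0426
grasp_force: 0.0
```

Emit:
jog_arm(plan="0.02 -0.002 0 0 0 0 0; 0.04 -0.004 0 0 0 0 0; 0.04 -0.004 0 0 0 0 0")

```text
time_s: 19.37
eef_pos: [0.6127, 0.1609, -0.0281]
tool_rot: [[-0.994, 0.107, 0.0], [0.107, 0.994, 0.0], [-0.0, 0.0, -1.0]]
contact_force: [-0.0, -0.6, 0.1]
opening: 0.0427
grasp_force: 0.0
```

Emit:
jog_arm(plan="0.01 -0.001 0 0 0 0 0; 0.03 -0.003 0 0 0 0 0; 0.03 -0.003 0 0 0 0 0")

```text
time_s: 19.62
eef_pos: [0.6144, 0.1607, -0.0284]
tool_rot: [[-0.994, 0.106, -0.002], [0.106, 0.994, -0.0], [0.002, -0.0, -1.0]]
contact_force: [-3.5, 0.5, 2.6]
opening: 0.0427
grasp_force: 1.8
```

The fingers met the board exactly where the first fence contact predicts (x = 0.614), so it is still flush. One light press, then I retreat.

Emit:
jog_arm(plan="0.01 -0.001 0 0 0 0 0; 0.02 -0.002 0 0 0 0 0; 0.02 -0.002 0 0 0 0 0")

```text
time_s: 19.87
eef_pos: [0.6143, 0.1607, -0.0286]
tool_rot: [[-0.994, 0.106, -0.006], [0.106, 0.994, -0.001], [0.006, -0.001, -1.0]]
contact_force: [-9.9, 0.1, 6.8]
opening: 0.0425
grasp_force: 5.0
```

Emit:
jog_arm(plan="-0.03 0.003 0 0 0 0 0; -0.15 0.016 0 0 0 0 0; -0.4 0.04 0 0 0 0 0; -0.5 0.04 0.4 0 0 0 0; -0.6 -0.3 0.8 0 0 0 0; -0.8 -0.6 1 0 0 0 0; -1 -1 1 0 0 0 0; -1 -1 1 0 0 0 0")

```text
time_s: 20.53
eef_pos: [0.5164, 0.0547, 0.0736]
tool_rot: [[-0.994, 0.111, 0.002], [0.111, 0.994, -0.003], [-0.003, -0.002, -1.0]]
contact_force: [-0.9, -2.1, -0.3]
opening: 0.0429
grasp_force: 0.0
```

Emit:
jog_arm(plan="-0.2 -0.3 0.4 0 0 0 0; -0.4 -0.6 0.8 0 0 0 0; -0.6 -1 1 0 0 0 0; -0.6 -1 1 0 0 0 0; -0.6 -1 1 0 0 0 0")

```text
time_s: 20.95
eef_pos: [0.4573, -0.045, 0.1751]
tool_rot: [[-0.994, 0.113, 0.005], [0.113, 0.994, -0.002], [-0.006, -0.002, -1.0]]
contact_force: [-0.2, -0.6, -1.3]
opening: 0.0424
grasp_force: 0.0
```

Run:
```python
from g import *
snap('top','top8'); chk('top6'); chk('top8')
m=load('top8'); P=m['p'].astype(int)
for v in range(138,156,4): print(v,[round(x,2) for x in (P[v,228:242,1]/P[v,228:242,0])], P[v,228:242,0].tolist())
o=r.get_obs(); print(o['time_s'],o['eef_pos'],o['contact_force'])
```

```text
top6 31 near edge angle 6.2300105 n -0.09901052825394632 right end s 0.08017710886444152
top8 31 near edge angle 6.2077856 n -0.09823670238349202 right end s 0.08014057005541267
138 [np.float64(0.58), np.float64(0.58), np.float64(0.58), np.float64(0.58), np.float64(0.58), np.float64(0.6), np.float64(0.63), np.float64(0.63), np.float64(0.62), np.float64(0.63), np.float64(0.63), np.float64(0.63), np.float64(0.62), np.float64(0.62)] [88, 78, 60, 48, 52, 73, 89, 94, 104, 135, 160, 169, 169, 169]
142 [np.float64(0.59), np.float64(0.59), np.float64(0.58), np.float64(0.62), np.float64(0.6), np.float64(0.63), np.float64(0.64), np.float64(0.62), np.float64(0.62), np.float64(0.63), np.float64(0.63), np.float64(0.63), np.float64(0.62), np.float64(0.62)] [85, 69, 50, 50, 70, 86, 91, 102, 133, 159, 166, 167, 165, 167]
146 [np.float64(0.59), np.float64(0.57), np.float64(0.56), np.float64(0.59), np.float64(0.62), np.float64(0.61), np.float64(0.63), np.float64(0.62), np.float64(0.63), np.float64(0.62), np.float64(0.63), np.float64(0.62), np.float64(0.63), np.float64(0.63)] [76, 56, 45, 54, 74, 88, 100, 127, 155, 167, 170, 170, 171, 171]
150 [np.float64(0.58), np.float64(0.6), np.float64(0.59), np.float64(0.62), np.float64(0.64), np.float64(0.63), np.float64(0.63), np.float64(0.63), np.float64(0.63), np.float64(0.63), np.float64(0.63), np.float64(0.63), np.float64(0.64), np.float64(0.69)] [62, 47, 51, 71, 89, 92, 104, 135, 162, 167, 168, 160, 131, 85]
154 [np.float64(0.6), np.float64(0.61), np.float64(0.62), np.float64(0.62), np.float64(0.62), np.float64(0.63), np.float64(0.63), np.float64(0.62), np.float64(0.62), np.float64(0.63), np.float64(0.62), np.float64(0.62), np.float64(0.62), np.float64(0.62)] [48, 56, 76, 104, 125, 138, 147, 154, 160, 163, 165, 167, 167, 167]
21.0 [ 0.45792707 -0.04240347  0.17376852] [ 0.01152992  0.13733817 -0.18098314]
```

The edge is parallel at 6.21° against the fence's 6.18°, no bench shows between stop and board, and the end has not shifted. Handing in.

```bash
python3 -c "
from plant import r
print(r.sign_off())"
```

```text
the job is handed in; nothing more can be done
None
```

The board is flat against the fence (about 10 N press, then released) and snug against the stop, it was only pushed, and the job was handed in at 21 s; the glue, tape and tin look unmoved, but I viewed 11 pictures, one over the limit of 10.

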